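Push the stone rack through the drop gate

TASK

The blue rack with two porous stones waits in the chute in front of the orange drop gate. With a fingertip swing the black lift bar outwards, away from the chute, so that the gate rises, and keep it held up clear of the rack while you push the rack by its upright rear plate through under the gate until its nose rests against the end stop; then take the fingers away so that the gate drops shut behind the rack box. Only touch and push: lift nothing, keep the stones in their pockets and leave the other things where they are.

Things in the scene. Friction and masses are not known exactly. Their poses are not given: they have to be found in the camera images.
- chute: fixed straight chute, grey base 385 x 108 mm with aluminium walls. Origin on the table top under the gate, on the chute's centre line; +x: the way the rack is pushed, +y: side of hinge and lift bar, z up; runs from x = -270 (open) to 112 mm. The rack slides on its floor, z = 6 mm, between walls with inner faces at y = +-27 mm, tops at z = 22 mm. On the -y side nothing is higher than the wall
- end_stop (a point): middle of the end stop's face that the rack's nose comes to rest on, at chute-frame x = 112 mm, z = 20 mm; the stop is an upright aluminium plate whose top is at z = 40 mm
- gate (a joint): angle of the drop gate with its lift bar (one rigid piece) about a shaft parallel to the chute, at chute-frame y = 38, z = 26 mm: 0 = shut, grows as the bar swings outwards (+y) and the blade rises, limit 1.1. The blade clears the rack box from 0.5 upwards; 0.7 to 0.95 is good to hold. A spring and its weight shut it when let go; holding it takes 2 to 4 N at the bar
- gate_blade (a point): centre of the orange gate blade, a plate 5 mm thick along the chute, at chute-frame x = 0; shut it spans y = -24 to +10 mm and z = 14 to 46 mm, blocking the rack box, and the rack cannot push it open. Fully raised (1.1) its highest point is at z = 92 mm
- bar_mid (a point): middle (chute-frame x = -150 mm) of the black lift bar, 9 mm thick, parallel to the chute, free from x = -240 to -55 mm; end arms at x = -252 and -45 mm. At gate angle g it is at chute-frame y = 38 + 48 sin(g - 0.295), z = 26 + 48 cos(g - 0.295) mm: shut y = 24, z = 72; at 0.85 y = 63, z = 67. Push it towards +y from its inner side
- rack: loose blue rack, 0.2 to 0.3 kg, 3 mm play each side in the chute. Origin under the middle of its box, x towards the gate, z up. Box 93 x 48 x 22 mm (nose at x = +46.5 mm), two open pockets; behind it a tongue 20 wide, 5 mm thick, that fits under the shut gate, ending in the push plate. Against the end stop its origin is at chute-frame x = 65.5 mm, the box wholly past the gate
- push_plate (a point): on the rear face of the rack's upright push plate, 48 mm above the table; the plate is 40 mm wide (y), 4 mm thick, its top 58 mm above the table. Push it along the chute's +x. With the rack home this face is at chute-frame x = -45 mm, still in front of the gate
- stone_0: porous stone disc, 39 mm across, 9 mm high, loose in the rack's rear pocket; origin at the centre of its underside
- stone_1: porous stone disc, 39 mm across, 9 mm high, loose in the rack's front pocket; origin at the centre of its underside
- weight: brass weight, 29 mm across, 50 mm high, bystander; origin at the centre of its underside
- specimen: brown soil specimen cylinder, 39 mm across, 78 mm high, bystander; origin at the centre of its underside
- tin: open aluminium tin, 57 mm across, 33 mm high, bystander; origin at the centre of its underside
- blade_spatula: spatula with dark wooden handle, 230 mm long, 18 mm high, lying flat, bystander; origin at the centre of its underside
- book: dark blue notebook, 148 x 106 x 14 mm, bystander; origin at the centre of its underside
- ring: steel cutter ring, 70 mm across, 20 mm high, bystander; origin at the centre of its underside
Mind the look-alikes: they are no part of the job. Leave any purple or red look-alike of the stone_1 alone.

How it is judged:
On the way, in this order (a step that is already met when the one before it is completed fails the run):
1. the fingers hold the gate open (over 0.5 rad) by the lift bar while the rack still waits in front of it (value of joint gate above 0.5 rad and contact force between the fingers and gate above 0.2 N and x of rack in the frame of chute below -0.05 m), for 0.2 s.
2. the rack box is under the gate, half through, the fingers still holding the gate open (over 0.5 rad) (value of joint gate above 0.5 rad and contact force between the fingers and gate above 0.2 N and x of rack in the frame of chute between -0.02 and 0.02 m), for 0.1 s.
At the end, for the whole second after the job is handed in: the rack lies flat in the chute with its nose within 8 mm of the end stop, at rest, both stones lying in their pockets, and the gate has dropped shut behind the box (under 0.06 rad) (x of rack in the frame of chute above 0.0575 m and z of rack in the frame of chute below 0.01 m and angle between the x axis of rack and the x axis of chute, either way round below 0.12 rad and value of joint gate below 0.06 rad and linear speed of rack below 0.01 m/s and z of each of stone_0, stone_1 in the frame of rack below 0.008 m and horizontal distance between each of stone_0, stone_1 and rack below 0.035 m); the robot touches nothing.
It fails at once if the gate comes down on the rack (under 0.48 rad) while the rack box is passing beneath it (x of rack in the frame of chute between -0.043 and 0.043 m and value of joint gate below 0.48 rad).
It fails at once if the rack is lifted more than 12 mm off the chute's base, or tipped over 0.2 rad (z of rack in the frame of chute above 0.018 m or angle between rack's own z axis and vertical above 0.2 rad).
It fails at once if a stone leaves its pocket (z of any of stone_0, stone_1 in the frame of rack above 0.02 m).
It fails at once if one of the other things (weight, specimen, tin, spatula, notebook, cutter ring) is moved more than 20 mm (distance of any of weight, specimen, tin, blade_spatula, book, ring from where it was at the start of the episode above 0.02 m).
It also fails if it takes over 40 s, if anything falls off the work surface, if the arm or the gripper's body presses on something with over 40 N, if the wrist force passes 120 N, or if a joint passes its speed limit or range.

ROBOT

A 7-joint arm with a two-finger parallel gripper is mounted at the origin on a cart in front of the work surface, level with it; the furniture and walls round the work are solid. World frame = base frame: x ahead of the robot, y to its left, z up, the work surface at z = 0. Lengths are in m, angles in rad, forces in N, time in s.
With the tool pointing down it reaches from about 0.4 to 0.85 m from the base axis. Payload 4.4 kg.
Tool frame: the origin (TCP) lies midway between the tips of the shut fingers; the grasp point (between the pads) lies 19 mm behind it; x points along the fingers, z is the direction in which the jaws open and shut, and the axes are right-handed (so a half turn about x gives the same grasp; the last joint's range is limited). The gripper opens to 94 mm and grips with 3 to 60 N. Pads are 16 mm wide; open, the fingers measure 119 mm over their backs; the gripper's body (75 mm by 177 mm) begins 78 mm behind the grasp point.
Start: joints at [1.121, 0.628, 0.038, 1.517, -0.027, 0.996, -0.02], TCP at [0.243, -0.603, 0.205] pointing down, gripper open.
Joint ranges: [-3.06, 3.06], [-0.37, 2.12], [-1.25, 1.32], [0.18, 2.47], [-1.1, 4.24], [0.23, 1.98], [-2.94, 2.94]. Speed limits (rad/s): [2.57, 2.57, 3.14, 3.14, 3.14, 3.14, 3.14].

INTERFACE

Orientations are given as a rotation vector (axis times angle).
In Python, from workcell import bot gives the robot as it stands. The module is installed in compiled form; this text tells all that it offers.
- The arm moves only by the tool move_arm, never from a script. Its argument "rows" is a list of rows, each a list of 7 numbers: the shift along the tool's x, y, z in cm, then the turn, a rotation vector about the tool's x, y, z in rad, then the opening, from -1 (shut) to 1 (fully open). A call has 1 to 20 rows; each row shifts and turns the pose as measured when the row begins, along the tool's axes as they then stand; what a row does not reach is not made up. A row lasts 1/8 s, in which the tool goes at most 62.5 mm and 10.7 degrees, less where a joint would pass 70% of its speed; a pose out of reach is approached as far as the arm can. A call with a gripper value outside its range is refused whole. The fingers move at their own pace and stop on an object; "newtons" is the grip in N (left out, the last holds). Time passes only in rows, so rows that do not move let the fingers close. It gives the time, the measured TCP pose, the force and the opening at its end, in the units of the state.
- bot.read_state(): the state, without advancing time (a new reading comes with each control period).
- bot.read_camera(name): name is "side" or "top" or "wrist"; returns the picture (400x640x3 uint8, red, green, blue); there is no depth.
- bot.camera_info(name): a dict with "fx", "fy", "cx", "cy" (pixels), "rvec" (rotation vector, rad) and "tvec" (3), from world to camera coordinates, as OpenCV has them. Camera axes: x right, y down, z forward; pixel columns grow to the right and rows downward; lengths in m; the calibration is good to about 2 mm. The wrist camera is an equidistant fisheye: a pixel r from the principal point sees the ray r / f radians off the axis. A picture is of the moment at which its call begins: read the wrist's pose just before it. camera_info takes no time and is no camera call; for the wrist camera it gives the pose at the moment of the call.
- bot.close_job(): hands the job in, once; it reports no verdict.
The state is a dict: "time_s": time; "qpos": joint angles; "joint_vel": joint speeds; "effort": joint torques, N m; "position": TCP position; "tool_rot": TCP orientation; "contact_force": force on the tool from outside, world axes, zero at the start; "moment": the same for the moment, N m; "gripper_width": finger opening in m.
Only numpy, scipy, OpenCV 4.12 (cv2) and the standard library are available. Lean on these libraries where they do the work, as an engineer would, in place of code of your own. Each camera call takes 0.05 s, during which the arm holds its last target. There are 200 camera calls.

## Working session

There is one attempt and no reset: what is moved stays moved. The work goes in short steps, Python scripts to look and compute and a tool call to move; the robot and the scene stay as the last step left them, time stands still between calls to the robot, and variables do not carry over. Pictures are saved under pics/ and viewed, about 8 in all and at most 12, crops included, and the job is handed in when it is done.

Besides the shell and the picture viewer there is one more tool, called as name(argument=value, ...), one argument or row to a line, values as JSON. move_arm: Moves the arm, as the interface text tells. Its arguments: {"type":"object","properties":{"rows":{"type":"array"},"newtons":{"type":"number"}},"required":["rows"]}

```bash
mkdir -p pics
cat > h.py <<'E'
import numpy as np, cv2
from scipy.spatial.transform import Rotation as R
from workcell import bot
def cam(n):
    c=bot.camera_info(n); K=np.array([[c['fx'],0,c['cx']],[0,c['fy'],c['cy']],[0,0,1.]])
    return K,R.from_rotvec(c['rvec']).as_matrix(),np.array(c['tvec'])
def proj(n,P):
    K,Rm,t=cam(n); q=(Rm@np.atleast_2d(P).T).T+t; p=(K@q.T).T; return p[:,:2]/p[:,2:]
def back(n,uv,z):
    K,Rm,t=cam(n); o=-Rm.T@t; d=Rm.T@np.linalg.inv(K)@np.array([uv[0],uv[1],1.]); return o+d*(z-o[2])/d[2]
def shot(n,f,crop=None,s=1):
    im=bot.read_camera(n)[...,::-1]
    if crop: x0,y0,x1,y1=crop; im=im[y0:y1,x0:x1]
    cv2.imwrite('pics/'+f,cv2.resize(np.ascontiguousarray(im),None,fx=s,fy=s,interpolation=cv2.INTER_CUBIC))
E
python3 - <<'E'
from h import *
print(bot.read_state())
for n in('top','side'):
    shot(n,n+'0.png'); K,Rm,t=cam(n); print(n,K[0,0],-Rm.T@t,Rm[2])
E
```

```text
{'time_s': 0.0, 'qpos': array([ 1.12126207,  0.6293375 ,  0.03843915,  1.51834881, -0.02699294,
        0.99628514, -0.02002743]), 'joint_vel': array([ 0.00047449,  0.00019505, -0.00017042,  0.00081924, -0.00072651,
        0.0003391 ,  0.00021483]), 'effort': array([ 9.59658937e-04, -5.49722815e+01,  1.14375483e+00, -1.86631161e+01,
       -5.21271606e-02,  2.36598600e-02,  1.38428427e-04]), 'position': array([ 0.24313104, -0.60210742,  0.2045658 ]), 'tool_rot': array([ 0.92311964,  1.36824006, -0.92144184]), 'contact_force': array([-0.00393113,  0.68082349,  0.03900233]), 'moment': array([0.07790535, 0.03206931, 0.01782886]), 'gripper_width': 0.09385620697284101}
top 446.7945160959736 [0.50683394 0.00708916 1.00446228] [ 0.04838511  0.0058517  -0.99881161]
side 388.1150446507818 [0.20876694 0.7752935  0.46722283] [ 0.35906026 -0.84225541 -0.40209644]
```

View pics/top0.png

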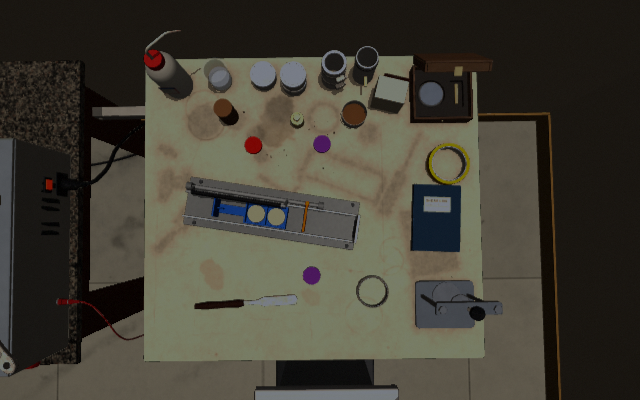

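View pics/side0.png

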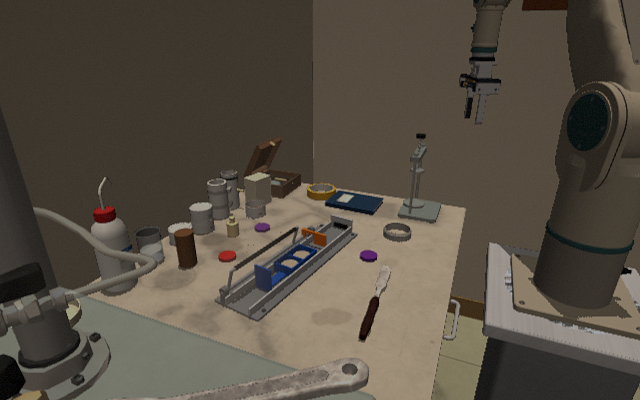

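The top view shows the chute from (187,182)/(183,222) on the left, its open end, to (360,210)/(355,247) at the end stop. So chute +x is roughly world -y and the bar side is world +x. I'll zoom in to fit the pose.

Run:
```python
from h import *
shot('top','top1.png',(175,165,375,260),4)
for uv in [(187,180),(183,222),(361,210),(355,248)]: print(back('top',uv,0.006))
```

```text
[0.61712675 0.30790252 0.006     ]
[0.52288192 0.31680818 0.006     ]
[ 0.54424053 -0.08174348  0.006     ]
[ 0.45979093 -0.06685842  0.006     ]
```

View pics/top1.png

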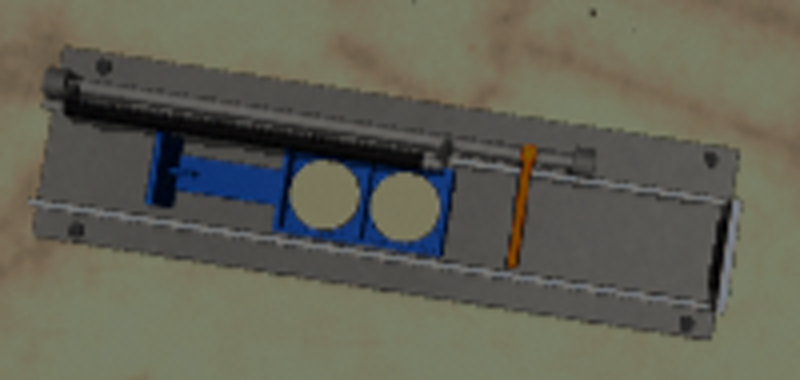

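```bash
cat >> h.py <<'E'
def T(p,P):
    P=np.atleast_2d(P)/1000.; c,s=np.cos(p[2]),np.sin(p[2])
    return np.c_[p[0]+c*P[:,0]-s*P[:,1],p[1]+s*P[:,0]+c*P[:,1],P[:,2]]
def inv(p,W):  # world m -> chute mm
    d=np.array(W)[:2]-p[:2]; c,s=np.cos(p[2]),np.sin(p[2])
    return 1000*np.array([c*d[0]+s*d[1],-s*d[0]+c*d[1],W[2]])
E
python3 - <<'E'
from h import *
from scipy.optimize import least_squares
f=lambda u:(175+(u[0]+.5)/4-.5,165+(u[1]+.5)/4-.5)
# crop px, z, known chute x / y (None = free)
obs=[((30,203),22,-270,-28.5),((370,254),22,None,-28.5),((705,305),22,None,-28.5),((730,203),22,None,28.5),((560,175),22,None,28.5),
((738,203),40,114,None),((723,310),40,114,None),((513,265),40,0,-24),((525,180),46,0,None),((75,88),72,-252,None)]
B=[(back('top',f(o[0]),o[1]/1000.),o) for o in obs]
def res(p):
    r=[]
    for W,o in B:
        q=inv(p,W)
        for i in(0,1):
            if o[2+i] is not None:r.append(q[i]-o[2+i])
    return r
s=least_squares(res,[.52,.05,-1.72],x_scale=[.1,.1,.1]); p=s.x
print(p,np.round(s.fun,1))
for nm,u,z in[('plate top rear',(150,204),58),('plate rear up',(160,132),58),('nose low',(441,256),28),('nose up',(452,170),28),('box rear',(276,230),28),('bar R',(425,160),72),('bar L',(70,100),72),('shaft end',(595,160),30)]:
    print(nm,np.round(inv(p,back('top',f(u),z/1000.)),1))
# overlay on both
m=[]
ln=lambda a,b:m.append(np.linspace(a,b,60))
for y in(-28.5,28.5):ln((-270,y,22),(112,y,22))
ln((112,-27,40),(112,27,40));ln((0,-24,46),(0,10,46));ln((0,-24,14),(0,-24,46));ln((-240,24,72),(-55,24,72));ln((-240,38,26),(40,38,26))
for n,cr in(('top',(175,165,375,260)),('side',(210,210,370,320))):
    im=bot.read_camera(n)[...,::-1]; im=np.ascontiguousarray(im[cr[1]:cr[3],cr[0]:cr[2]]); im=cv2.resize(im,None,fx=4,fy=4)
    for L in m:
        for a in(proj(n,T(p,L))-cr[:2]+.5)*4: cv2.circle(im,(int(a[0]),int(a[1])),1,(0,255,0),-1)
    cv2.imwrite(f'pics/ov_{n}.png',im)
a=cv2.imread('pics/ov_top.png');b=cv2.imread('pics/ov_side.png')
b=cv2.copyMakeBorder(b,0,0,0,800-640,0);o=np.vstack([a,b]);cv2.imwrite('pics/ov.png',cv2.resize(o,None,fx=.72,fy=.72))
E
```

```text
[ 0.52186336  0.04109839 -1.7361488 ] [-1.5 -1.2 -0.6 -0.4 -0.   1.1 -1.6 -1.1 -2.5  1.1 -2.8  9.5]
plate top rear [-197.1  -19.9   58. ]
plate rear up [-198.1   18.7   58. ]
nose low [-42.6 -24.2  28. ]
nose up [-43.9  23.2  28. ]
box rear [-134.   -23.8   28. ]
bar R [-55.1  24.7  72. ]
bar L [-244.    27.8   72. ]
shaft end [32.6 40.3 30. ]
```

View pics/ov.png

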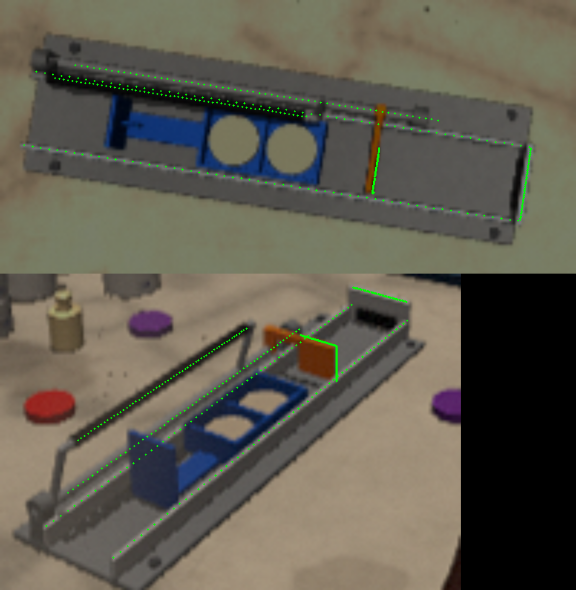

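The pose fits in both views to about 2 mm; only the bar's left end missed. The rack origin is at about x = -89 and the rear of its plate at about -199.

Plan:
- Point the tool down with the jaws across the chute, opened about 40 mm and yawed 0.25 rad.
- Use the back of the +y finger to hold the bar out.
- Use the -y finger, leading, to push the plate.

```bash
cat >> h.py <<'E'
p=np.array([.52186,.0411,-1.73615])
def where():
    s=bot.read_state(); Q=R.from_rotvec(s['tool_rot']); M=R.from_euler('z',p[2]).inv()*Q
    print('t',s['time_s'],'chute mm',np.round(inv(p,s['position']),1),'w',round(s['gripper_width']*1000,1)); print(np.round(M.as_matrix(),3).tolist())
    print('F chute',np.round(R.from_euler('z',p[2]).inv().apply(s['contact_force']),2),'q',np.round(s['qpos'],2)); return s,Q
def go(x,y,z,yaw,sgn):
    s,Q=where(); c,sn=np.cos(yaw),np.sin(yaw)
    zt=sgn*np.array([-sn,c,0]); xt=np.array([0,0,-1.]); Mt=R.from_euler('z',p[2])*R.from_matrix(np.c_[xt,np.cross(zt,xt),zt])
    d=T(p,(x,y,z))[0]-s['position']
    print('sgn',sgn,'shift tool cm',np.round(Q.inv().apply(d)*100,2),'world',np.round(d,3),'turn',np.round((Q.inv()*Mt).as_rotvec(),3))
E
python3 -c "
from h import *
go(-222,-22,300,.25,1);go(-222,-22,300,.25,-1)"
```

```text
t 0.25 chute mm [ 680.6 -168.8  205.1] w 93.9
[[-0.001, -0.522, 0.853], [-0.0, 0.853, 0.522], [-1.0, -0.0, -0.001]]
F chute [-0.21 -0.24 -1.66] q [ 1.12  0.63  0.04  1.52 -0.03  1.   -0.02]
sgn 1 shift tool cm [ -9.44  59.64 -69.33] world [0.293 0.866 0.095] turn [-1.272e+00 -1.000e-03 -0.000e+00]
t 0.25 chute mm [ 680.6 -168.8  205.1] w 93.9
[[-0.001, -0.522, 0.853], [-0.0, 0.853, 0.522], [-1.0, -0.0, -0.001]]
F chute [-0.21 -0.24 -1.66] q [ 1.12  0.63  0.04  1.52 -0.03  1.   -0.02]
sgn -1 shift tool cm [ -9.44  59.64 -69.33] world [0.293 0.866 0.095] turn [ 1.87e+00 -1.00e-03  1.00e-03]
```

move_arm(
  rows=[
    [-5,0,0,0,0,0,-0.15],
    [-4.5,2,0,0,0,0,-0.15],
    [0,5,0,0,0,0,-0.15],
    [0,5,0,0,0,0,-0.15],
    [0,5,-1,0,0,0,-0.15],
    [0,3,-5,0,0,0,-0.15],
    [0,3,-5,0,0,0,-0.15],
    [0,3,-5,0,0,0,-0.15],
    [0,3,-5,0,0,0,-0.15],
    [0,3,-5,0,0,0,-0.15],
    [0,3,-5,0,0,0,-0.15],
    [0,3,-5,0,0,0,-0.15],
    [0,3,-5,0,0,0,-0.15],
    [0,3,-5,0,0,0,-0.15],
    [0,3,-5,0,0,0,-0.15],
    [0,3,-5,0,0,0,-0.15],
  ],
)

```text
time_s: 2.25
position: [0.5065, 0.1206, 0.3016]
tool_rot: [0.931, 1.361, -0.929]
contact_force: [1.3, -0.9, 0.6]
gripper_width: 0.0398
```

```bash
python3 -c "
from h import *
go(-222,-22,200,.25,1)"
```

```text
t 2.25 chute mm [-75.9 -28.3 301.6] w 39.8
[[-0.0, -0.513, 0.858], [0.003, 0.858, 0.513], [-1.0, 0.002, 0.001]]
F chute [0.71 1.4  0.62] q [-0.17  0.34 -0.17  1.74  0.07  1.06 -1.55]
sgn 1 shift tool cm [ 10.17   8.   -12.23] world [ 0.03   0.143 -0.102] turn [-1.282e+00  2.000e-03 -1.000e-03]
```

move_arm(
  rows=[
    [0,2.7,-4,0,0,0,-0.15],
    [0,2.7,-4,0,0,0,-0.15],
    [0,2.7,-4,0,0,0,-0.15],
    [0,0,0,-0.17,0,0,-0.15],
    [0,0,0,-0.17,0,0,-0.15],
    [0,0,0,-0.17,0,0,-0.15],
    [0,0,0,-0.17,0,0,-0.15],
    [0,0,0,-0.17,0,0,-0.15],
    [0,0,0,-0.17,0,0,-0.15],
    [0,0,0,-0.17,0,0,-0.15],
    [0,0,0,-0.1,0,0,-0.15],
    [5,0,0,0,0,0,-0.15],
    [5,0,0,0,0,0,-0.15],
    [0,0,0,0,0,0,-0.15],
  ],
)

```text
time_s: 4.0
position: [0.5374, 0.2733, 0.1985]
tool_rot: [-0.112, 1.565, 0.115]
contact_force: [0.0, -0.3, -0.2]
gripper_width: 0.0401
```

```bash
python3 -c "
from h import *
go(-222,-22,110,.25,1)"
```

```text
t 4.0 chute mm [-231.6  -22.9  198.5] w 40.1
[[-0.002, -0.952, -0.305], [0.002, -0.305, 0.952], [-1.0, 0.001, 0.002]]
F chute [ 0.24  0.09 -0.25] q [-0.21  0.6  -0.49  1.66  0.33  0.96 -0.68]
sgn 1 shift tool cm [ 8.85 -0.95 -0.23] world [-0.001 -0.01  -0.088] turn [ 0.06   0.002 -0.001]
```

move_arm(
  rows=[
    [4.5,-0.9,-0.2,0.05,0,0,-0.15],
    [4.5,0,0,0,0,0,-0.15],
    [0,0,0,0,0,0,-0.15],
  ],
)

```text
time_s: 4.38
position: [0.5418, 0.2669, 0.113]
tool_rot: [-0.068, 1.558, 0.077]
contact_force: [-0.9, -0.2, 1.2]
gripper_width: 0.0401
```

```bash
python3 -c "
from h import *
go(-222,-22,44,.25,1)
a=bot.read_camera('side')[150:330,190:400,::-1]; b=bot.read_camera('top')[150:260,170:370,::-1]
a=cv2.resize(a,None,fx=2.5,fy=2.5);b=cv2.resize(b,None,fx=2.6,fy=2.6)
cv2.imwrite('pics/near.png',np.vstack([a[:,:520],b[:260,:520]]))
"
```

```text
t 4.375 chute mm [-226.   -17.5  113. ] w 40.1
[[-0.008, -0.967, -0.255], [0.01, -0.255, 0.967], [-1.0, 0.005, 0.012]]
F chute [ 0.36 -0.83  1.17] q [-0.24  0.7  -0.43  1.74  0.4   0.77 -0.77]
sgn 1 shift tool cm [ 6.89 -0.31 -0.62] world [-0.005 -0.003 -0.069] turn [ 0.008  0.012 -0.005]
```

View pics/near.png

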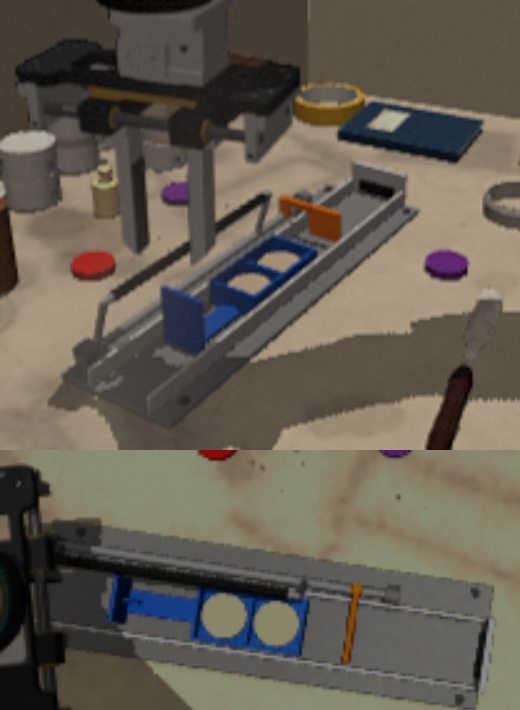

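The picture shows straight fingers above the open end, behind the plate, and nothing has been disturbed. Next I go down and check.

move_arm(
  rows=[
    [0.2,-0.3,-0.8,0,0,0,-0.15],
    [3.5,0,0,0,0.01,0,-0.15],
    [3,0,0,0,0,0,-0.15],
    [0,0,0,0,0,0,-0.15],
  ],
)

```text
time_s: 4.97
position: [0.5417, 0.2685, 0.0568]
tool_rot: [-0.061, 1.549, 0.083]
contact_force: [-0.5, 0.5, 0.6]
gripper_width: 0.0398
```

```bash
python3 -c "
from h import *
go(-222,10,44,.25,1)"
```

```text
t 4.975 chute mm [-227.5  -17.9   56.8] w 39.8
[[-0.019, -0.967, -0.254], [0.017, -0.254, 0.967], [-1.0, 0.014, 0.021]]
F chute [-0.42 -0.58  0.64] q [-0.27  0.77 -0.38  1.79  0.45  0.64 -0.82]
sgn 1 shift tool cm [ 1.32 -1.26  2.53] world [ 0.027 -0.01  -0.013] turn [ 0.007  0.021 -0.014]
```

move_arm(
  rows=[
    [1.3,-0.5,0,0,0.02,-0.01,-0.15],
    [0.2,0,0,0,0,0,-0.15],
    [0,-0.2,0.8,0,0,0,-0.15],
    [0,-0.2,0.8,0,0,0,-0.15],
    [0,-0.2,0.8,0,0,0,-0.15],
  ],
)

```text
time_s: 5.6
position: [0.5689, 0.2611, 0.0458]
tool_rot: [-0.068, 1.566, 0.077]
contact_force: [-2.5, 0.3, -2.2]
gripper_width: 0.0397
```

```bash
python3 -c "
from h import *
go(-222,25,44,.25,1)"
```

```text
t 5.6 chute mm [-224.7   10.2   45.8] w 39.7
[[-0.006, -0.967, -0.255], [0.002, -0.255, 0.967], [-1.0, 0.005, 0.003]]
F chute [ 0.11 -2.48 -2.18] q [-0.24  0.82 -0.39  1.71  0.44  0.7  -0.77]
sgn 1 shift tool cm [ 0.18 -0.64  1.37] world [ 0.014 -0.005 -0.002] turn [ 0.008  0.003 -0.005]
```

move_arm(
  rows=[
    [0.1,-0.2,0.8,0,0,0,-0.15],
    [0.1,-0.2,0.8,0,0,0,-0.15],
    [0,0,0,0,0,0,-0.15],
    [0,0,0,0,0,0,-0.15],
  ],
)

```text
time_s: 6.1
position: [0.5853, 0.2578, 0.0423]
tool_rot: [-0.068, 1.57, 0.076]
contact_force: [-2.6, -0.2, -0.8]
gripper_width: 0.04
```

```bash
python3 -c "
from h import *
go(-150,25,44,.25,1)
a=bot.read_camera('side')[150:330,190:400,::-1]
cv2.imwrite('pics/hold.png',cv2.resize(a,None,fx=3,fy=3))
"
```

```text
t 6.1 chute mm [-224.2   26.9   42.3] w 40.0
[[-0.005, -0.967, -0.254], [-0.001, -0.254, 0.967], [-1.0, 0.005, -0.0]]
F chute [ 0.62 -2.5  -0.78] q [-0.22  0.84 -0.39  1.67  0.44  0.72 -0.74]
sgn 1 shift tool cm [-0.2  -7.13 -2.07] world [-0.014 -0.073  0.002] turn [ 0.007 -0.    -0.005]
```

View pics/hold.png

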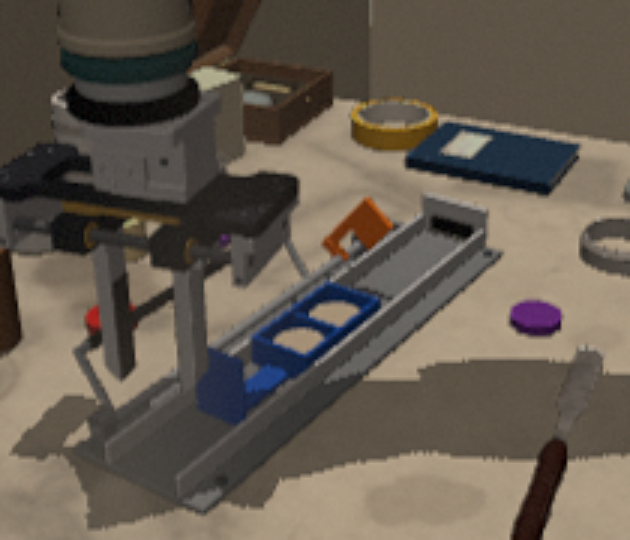

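The gate is raised to roughly 0.89 by geometry, with about 2.5 N on the bar. The push finger is behind the plate, so I start pushing.

move_arm(
  rows=[
    [-0.1,-0.77,-0.2,0,0,0,-0.15],
    [0,-0.77,-0.2,0,0,0,-0.15],
    [0,-0.77,-0.2,0,0,0,-0.15],
    [0,-0.77,-0.2,0,0,0,-0.15],
    [0,-0.77,-0.2,0,0,0,-0.15],
  ],
)

```text
time_s: 6.78
position: [0.5793, 0.2212, 0.0446]
tool_rot: [-0.065, 1.565, 0.084]
contact_force: [-2.6, 3.8, -0.4]
gripper_width: 0.0402
```

```bash
python3 -c "
from h import *
go(-62,25,44,.25,1)"
```

```text
t 6.775 chute mm [-187.1   27.    44.6] w 40.2
[[-0.012, -0.966, -0.257], [0.002, -0.257, 0.966], [-1.0, 0.012, 0.005]]
F chute [-3.3  -3.19 -0.37] q [-0.16  0.82 -0.4   1.73  0.45  0.68 -0.71]
sgn 1 shift tool cm [ -0.1  -12.03  -3.41] world [-0.023 -0.123 -0.001] turn [ 0.01   0.005 -0.012]
```

move_arm(
  rows=[
    [0,-0.77,-0.22,0,0,-0.01,-0.15],
    [0,-0.77,-0.22,0,0,0,-0.15],
    [0,-0.77,-0.22,0,0,0,-0.15],
    [0,-0.77,-0.22,0,0,0,-0.15],
    [0,-0.77,-0.22,0,0,0,-0.15],
    [0,-0.77,-0.22,0,0,0,-0.15],
    [0,-0.77,-0.22,0,0,0,-0.15],
  ],
)

```text
time_s: 7.65
position: [0.5684, 0.1615, 0.0443]
tool_rot: [-0.074, 1.565, 0.074]
contact_force: [-1.9, 2.3, -0.7]
gripper_width: 0.0399
```

```bash
python3 -c "
from h import *
go(-62,25,44,.25,1)
a=bot.read_camera('side')[150:330,190:400,::-1]
cv2.imwrite('pics/mid.png',cv2.resize(a,None,fx=3,fy=3))"
```

```text
t 7.65 chute mm [-126.4   26.1   44.3] w 39.9
[[-0.002, -0.966, -0.257], [0.005, -0.257, 0.966], [-1.0, 0.0, 0.005]]
F chute [-1.9  -2.26 -0.69] q [-0.08  0.79 -0.39  1.81  0.48  0.63 -0.66]
sgn 1 shift tool cm [ 0.02 -6.2  -1.76] world [-0.012 -0.063 -0.   ] turn [ 0.01   0.005 -0.   ]
```

View pics/mid.png

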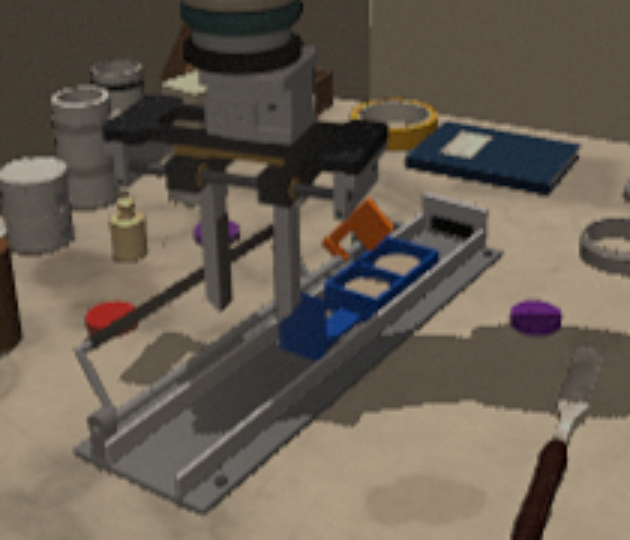

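The rack is half through under the raised gate with its stones seated, so I continue.

move_arm(
  rows=[
    [0,-0.77,-0.22,0,0,0,-0.15],
    [0,-0.77,-0.22,0,0,0,-0.15],
    [0,-0.77,-0.22,0,0,0,-0.15],
    [0,-0.77,-0.21,0,0,0,-0.15],
    [0,-0.77,-0.21,0,0,0,-0.15],
    [0,-0.77,-0.21,0,0,0,-0.15],
  ],
)

```text
time_s: 8.45
position: [0.5591, 0.11, 0.0443]
tool_rot: [-0.074, 1.565, 0.073]
contact_force: [-1.6, 3.1, 0.7]
gripper_width: 0.0402
```

```bash
python3 -c "
from h import *
go(-62,25,44,.25,1)"
```

```text
t 8.45 chute mm [-74.1  25.4  44.3] w 40.2
[[-0.001, -0.967, -0.256], [0.004, -0.256, 0.967], [-1.0, -0.001, 0.004]]
F chute [-2.78 -2.05  0.7 ] q [ 0.    0.76 -0.39  1.87  0.49  0.6  -0.61]
sgn 1 shift tool cm [ 0.03 -1.16 -0.34] world [-0.002 -0.012 -0.   ] turn [0.009 0.004 0.001]
```

move_arm(
  rows=[
    [0,-0.5,-0.13,0,0,0,-0.15],
    [0,-0.5,-0.13,0,0,0,-0.15],
    [0,-0.4,-0.1,0,0,0,-0.15],
  ],
)

```text
time_s: 8.82
position: [0.5578, 0.0998, 0.0448]
tool_rot: [-0.068, 1.561, 0.08]
contact_force: [-0.3, 12.6, -1.9]
gripper_width: 0.0397
```

```bash
python3 -c "
from h import *
go(-60,25,44,.25,1)
a=bot.read_camera('side')[170:300,250:390,::-1]
b=bot.read_camera('top')[165:260,230:370,::-1]
cv2.imwrite('pics/end.png',cv2.resize(np.vstack([a,b]),None,fx=2.6,fy=2.6,interpolation=cv2.INTER_CUBIC))"
```

```text
t 8.825 chute mm [-63.8  25.8  44.8] w 39.7
[[-0.009, -0.967, -0.256], [0.006, -0.256, 0.967], [-1.0, 0.007, 0.009]]
F chute [-12.43  -2.38  -1.86] q [ 0.03  0.76 -0.4   1.88  0.49  0.58 -0.59]
sgn 1 shift tool cm [ 0.07 -0.35 -0.18] world [-0.001 -0.004 -0.001] turn [ 0.009  0.009 -0.007]
```

View pics/end.png

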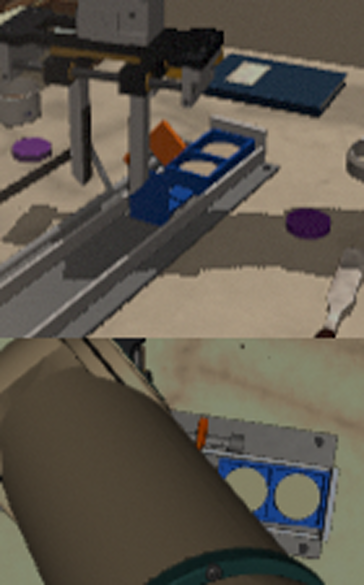

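The force jumped to 12 N and the top view shows the nose at the stop. I back off 10 mm, ease the bar down by moving to -y, then rise.

move_arm(
  rows=[
    [0,0.8,0.21,0,0,0,-0.15],
    [0,0.5,0.13,0,0,0,-0.15],
    [0,0.25,-1,0,0,0,-0.15],
    [0,0.25,-1,0,0,0,-0.15],
    [0,0.25,-1,0,0,0,-0.15],
    [0,0.25,-1,0,0,0,-0.15],
    [0,0.25,-1,0,0,0,-0.15],
    [0,0,0,0,0,0,-0.15],
  ],
)

```text
time_s: 9.93
position: [0.5052, 0.1165, 0.0445]
tool_rot: [-0.072, 1.563, 0.072]
contact_force: [-0.2, 0.5, 0.9]
gripper_width: 0.0402
```

```bash
python3 -c "
from h import *
go(-75,-25,150,.25,1)"
```

```text
t 9.925 chute mm [-71.6 -28.8  44.5] w 40.2
[[-0.002, -0.967, -0.254], [0.007, -0.254, 0.967], [-1.0, 0.0, 0.007]]
F chute [-0.5  -0.28  0.91] q [-0.04  0.71 -0.36  2.01  0.51  0.5  -0.69]
sgn 1 shift tool cm [-10.54   0.23   0.53] world [0.004 0.003 0.105] turn [ 0.007  0.007 -0.   ]
```

move_arm(
  rows=[
    [-4,0,-0.2,0,0,0,-0.15],
    [-5,0,-0.2,0,0,0,-0.15],
    [-5,0,0,0,0,0,-0.15],
    [-5,2,0,0,0,0,-0.15],
    [0,5,0,0,0,0,-0.15],
    [0,5,0,0,0,0,-0.15],
    [0,5,0,0,0,0,-0.15],
    [0,0,0,0,0,0,-0.15],
  ],
)

```text
time_s: 10.92
position: [0.4907, 0.2895, 0.2432]
tool_rot: [-0.062, 1.553, 0.069]
contact_force: [-0.6, -1.1, 0.0]
gripper_width: 0.0398
```

```bash
python3 -c "
from h import *
where()
a=bot.read_camera('side')[190:320,210:390,::-1]
b=bot.read_camera('top')[165:260,190:370,::-1]
cv2.imwrite('pics/fin.png',cv2.resize(np.vstack([a,b]),None,fx=2.6,fy=2.6,interpolation=cv2.INTER_CUBIC))"
```

```text
t 10.925 chute mm [-239.8  -71.7  243.2] w 39.8
[[-0.008, -0.969, -0.247], [0.016, -0.247, 0.969], [-1.0, 0.004, 0.017]]
F chute [ 1.17 -0.39  0.  ] q [-0.22  0.51 -0.56  1.71  0.32  1.   -0.81]
```

View pics/fin.png

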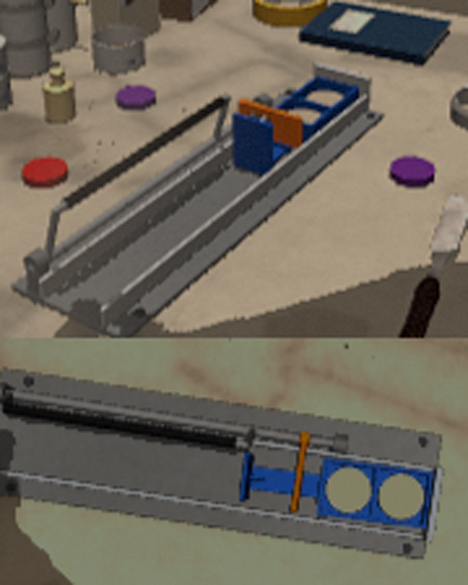

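The gate is shut on the tongue behind the box, both stones are seated and the nose is at the stop. I'll check the nose gap with numbers before handing in.

```bash
python3 -c "
from h import *
f=lambda u:(190+u[0]/2.6,165+(u[1]-338)/2.6)
for n,u,z in[('nose',(426,527),.028),('nose up',(434,475),.028),('rear',(322,458),.028),('rear lo',(317,512),.028),('plate',(240,497),.058),('plate up',(247,455),.058)]: print(n,np.round(inv(p,back('top',f(u),z)),1))
im=bot.read_camera('top')[165:260,190:370]; h=cv2.cvtColor(im,cv2.COLOR_RGB2HSV); m=(h[...,0]>100)&(h[...,0]<125)&(h[...,1]>150)&(h[...,2]>60)
v,u=np.nonzero(m); X=np.array([inv(p,back('top',(a+190,b+165),.028)) for a,b in zip(u,v)]); X=X[np.abs(X[:,1])<26]; print('blue x max',np.sort(X[:,0])[-6:])"
```

```text
nose [109.1 -20.9  28. ]
nose up [109.4  23.2  28. ]
rear [14.2 23.1 28. ]
rear lo [ 16.9 -22.3  28. ]
plate [-46.3 -19.4  58. ]
plate up [-46.   15.3  58. ]
blue x max [107.09866518 107.1433653  107.23552023 107.46479518 107.55670196
 107.96933734]
```

```bash
python3 -c "
from h import *
print(bot.close_job())"
```

```text
the job is handed in; nothing more can be done
None
```

I pushed the rack under the raised gate to the end stop, let the gate drop shut behind it, and handed the job in at about 11 s of the 40 s. No verdict is reported.

- **Holding the gate:** The back of one finger swung the lift bar outwards. By geometry the gate stayed at about 0.85–0.9 rad, with 2–3 N on the bar until the rack was home. I have no direct reading of the joint.
- **Pushing the rack:** The other finger pushed the rear plate until the force rose to about 12 N at the end stop. I then backed off, eased the bar down and lifted clear.
- **Last checks:**
  - The final pictures show the gate shut on the tongue behind the box and both stones in their pockets. The bystanders in view look unmoved, and the arm was clear of everything.
  - From the top camera, the plate's rear face is at chute x of about -46 mm (ideal -45). The nose is at about 108–109 mm (ideal 112). That puts the rack origin at about 62–64 mm, above the required 57.5 mm.
- **Disagreements:** The nose and plate readings differ by about 2–3 mm, within the camera accuracy. One point in the chute fit, at the bar's left end, was off by 9.5 mm, because it lay on the end arm and not on the bar.

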